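# Load the roller mixer from turntable and bottle warmer, then start it

## Robot

A 7-joint arm with a two-finger parallel gripper is mounted at the origin on the work surface. World frame = base frame: x ahead of the robot, y to its left, z up, the work surface at z = 0. Lengths are in m, angles in rad, forces in N, time in s.
With the tool pointing down it reaches from about 0.35 to 0.9 m from the base axis. Payload 8.1 kg.
Tool frame: the origin (TCP) lies between the finger pads; the fingertips stand ahead of it and the grasp point (between the pads) is the TCP (arm.nose_length is the z of the fingertips in the tool frame, in m); z points along the fingers, y is the line along which they close (so a half turn about z gives the same grasp; the last joint's range is limited). The gripper opens to 92 mm and grips with 3 to 60 N. Pads are 19 mm wide; open, the fingers measure 130 mm over their backs; the gripper's body (75 mm by 190 mm) begins 47 mm behind the grasp point.
Start: joints at [-0.103, 0.434, 0.025, 1.573, -0.012, 1.134, -0.075], TCP at [0.625, -0, 0.246] pointing down, gripper open.
Joint ranges: [-2.62, 2.62], [-0.44, 2.09], [-1.27, 1.32], [0.08, 2.57], [-1.32, 4.46], [0.12, 2], [-2.74, 2.74]. Speed limits (rad/s): [2.22, 2.22, 3.01, 3.01, 3.14, 3.14, 3.14].

## Interface

Orientations are given as a rotation vector (axis times angle).
In Python, from cell import sensors, optics, arm gives the robot as it stands.
- The arm moves only by the tool arm_command, never from a script. Its argument "deltas" is one flat list of numbers, 7 for each row, row after row: the turn, a rotation vector about the world's x, y, z as a fraction of full scale, then the shift along the world's x, y, z as a fraction of full scale, then the finger opening in mm, from 0 to 91.8. In form: [wx, wy, wz, dx, dy, dz, fingers, wx, wy, wz, dx, dy, dz, fingers, ...]. A call has 1 to 20 rows; each row is the pose to reach, as a shift and turn from the pose commanded when the call began; what a row does not reach only later rows make up. Full scale, the value 1, is 1 m for a shift and 90 degrees for a turn. A row lasts 1/10 s, in which the tool goes at most 50 mm and 8.59 degrees, less where a joint would pass 70% of its speed; a pose out of reach is approached as far as the arm can. A call with a number of a shift or a turn outside -1 to 1 is refused whole. A call with a gripper value outside its range is refused whole. The fingers move at their own pace and stop on an object; "force" is the grip in N (left out, the last holds). Time passes only in rows, so rows that repeat a pose let the fingers close. It gives the time, the measured TCP pose, the force, the opening and the grip force at its end, in the units of the state.
- sensors.observe(): the state, without advancing time (a new reading comes with each control period).
- optics.get_image(name): name is "scene" or "side" or "wrist"; returns the picture (480x640x3 uint8, blue, green, red); there is no depth.
- optics.calibration(name): a dict with "camera_matrix" (3x3 intrinsics, pixels), "rvec" (rotation vector, rad) and "tvec" (3), from world to camera coordinates, as OpenCV has them. Camera axes: x right, y down, z forward; pixel columns grow to the right and rows downward; lengths in m; the calibration is good to about 2 mm. A picture is of the moment at which its call begins: read the wrist's pose just before it. calibration takes no time and is no camera call; for the wrist camera it gives the pose at the moment of the call.
- arm.sign_off(): hands the job in; it is judged then, once.
The state is a dict: "clock": time; "joints": joint angles; "dq": joint speeds; "joint_efforts": joint torques, N m; "position": TCP position; "ee_rot": TCP orientation; "force": force on the tool from outside, world axes, zero at the start; "ft_torque": the same for the moment, N m; "width": opening from 0.0 (shut) to 1.0 (fully open); "gripper_force": force on a finger pad.
Only numpy, scipy, OpenCV 4.12 (cv2) and the standard library are available. Lean on these libraries where they do the work, as an engineer would, in place of code of your own. Each camera call takes 0.05 s, during which the arm holds its last target. There are 200 camera calls.

## Task

First stop the empty roller mixer by pushing its lever right over, away from the rollers. Then lay every sample bottle, those on the freely spinning turntable and the one sunk in the bottle warmer (press the warmer's ejector lever to raise it), on its side in a groove between a pair of the mixer's rollers, at most two end to end in a groove, each with its whole length on the rollers; only when all of them lie there, start the mixer again by pushing its lever right over towards the rollers. Leave the other glassware and things on the bench where they stand.

Things in the scene. Friction and masses are not known exactly. Their poses are not given: they have to be found in the camera images.
- mixer: bench roller mixer, x from -159 to 129 mm, 290 mm wide (y), with three pairs of black rollers lying along its y axis. Origin at the middle of its underside, z up. Rollers 20 mm thick, 274 mm long, axes at z = 63 mm, 17 mm either side of x = -80, 0, 80 mm; they do not turn. A level deck at z = 72 mm lies between and beside the pairs. On it, at y = +-25 and +-105 mm, grey dividers (6 mm thick) rise to 112 mm, leaving each lane 62 mm clear
- mixer_seat (a point): where the centre of a bottle lies when settled half-way along the middle pair: x = 0, y = 0, z = 90 mm of the mixer, with the mixer's axes. The three pairs make three grooves, at x = -80, 0 and 80 mm from here, each along y. End plates at y = +-141 mm (8 mm thick, 90 mm high) leave room for two bottles end to end in each, centres at y from -79 to 79 mm (say +-67)
- start_lever (a joint): start lever of the mixer: 0 = leaning to the mixer's -x side, away from the rollers (off, end stop), 1.0 rad = leaning to its +x side, towards the rollers (on, end stop). Pivot along y at x = -134, y = 0, z = 80 mm of the mixer; 65 mm long; moves with 1 to 2 N at the knob and stays where it is left. Starts on, between 0.9 and 1.0
- start_knob (a point): centre of the black ball (24 mm diameter) at the end of the start lever
- turntable: freely spinning turntable, a white disc 280 mm in diameter; three or four bottles lie on it. Origin at the middle of its foot on the bench; the disc's surface is 24 mm above it, with a rim 10 mm higher around its edge; the spindle is vertical through the origin. The disc turns at the lightest push
- warmer: bottle warmer, a metal block 145 mm long (its x), 78 mm wide and 58 mm high with a long pocket (121 x 50 mm, along x) in its top, in which bottle_w lies sunk, its axis 34 mm above the bench, so that its top is 2 mm below the block's top. Origin at the middle of its underside, z up. Its ejector lever sticks out at the -x end
- ejector (a joint): ejector lever of the warmer: 0 = up (as at the start), 0.6 rad = pressed fully down (end stop). Pivot along y at x = -78, z = 50 mm of the warmer; 85 mm long. Pressing it raises the pocket's floor by 67 mm per rad, 40 mm in all, lifting bottle_w nearly out; friction holds it where it is left. It takes 6 to 12 N at the pad
- ejector_pad (a point): middle of the upper face of the black pad (32 x 36 mm) at the end of the ejector lever; it sinks about 50 mm as the lever is pressed from 0 to 0.6 rad
- bottle_a_center (a point): white plastic sample bottle, a round body 44 mm in diameter and 88 mm long with a narrower round cap (36 mm diameter) at one end, 115 mm long overall, 120 to 250 g, lying on its side (it rolls poorly). This point is its middle, on its axis; x runs along its axis towards the cap; at the start it lies on the turntable, or is absent
- bottle_b_center (a point): white plastic sample bottle, a round body 44 mm in diameter and 88 mm long with a narrower round cap (36 mm diameter) at one end, 115 mm long overall, 120 to 250 g, lying on its side (it rolls poorly). This point is its middle, on its axis; x runs along its axis towards the cap; at the start it lies on the turntable, or is absent
- bottle_c_center (a point): white plastic sample bottle, a round body 44 mm in diameter and 88 mm long with a narrower round cap (36 mm diameter) at one end, 115 mm long overall, 120 to 250 g, lying on its side (it rolls poorly). This point is its middle, on its axis; x runs along its axis towards the cap; at the start it lies on the turntable, or is absent
- bottle_d_center (a point): white plastic sample bottle, a round body 44 mm in diameter and 88 mm long with a narrower round cap (36 mm diameter) at one end, 115 mm long overall, 120 to 250 g, lying on its side (it rolls poorly). This point is its middle, on its axis; x runs along its axis towards the cap; at the start it lies on the turntable, or is absent
- bottle_w_center (a point): white plastic sample bottle, a round body 44 mm in diameter and 88 mm long with a narrower round cap (36 mm diameter) at one end, 115 mm long overall, 120 to 250 g, lying on its side (it rolls poorly). This point is its middle, on its axis; x runs along its axis towards the cap; at the start it lies in the pocket of the warmer
- flask: glass conical flask, 80 mm wide, 110 mm high; a bystander to leave alone. Origin at the middle of its underside
- jar: white jar with a yellow cap, 64 mm wide, 110 mm high; a bystander to leave alone. Origin at the middle of its underside
- reagent: amber bottle, 68 mm wide, 150 mm high; a bystander to leave alone. Origin at the middle of its underside
- beaker: glass beaker, 70 mm wide, 90 mm high; a bystander to leave alone. Origin at the middle of its underside
- dishes: stack of petri dishes, 80 mm wide, 45 mm high; a bystander to leave alone. Origin at the middle of its underside
- rack: white tube rack, 70 x 160 mm, 75 mm high; a bystander to leave alone. Origin at the middle of its underside
There are look-alikes about, which are no part of the job. What is shaped like the part that bears bottle_b_center but red or turquoise is not meant.

How it is judged:
By the outcome, as a careful person would: the job done as asked, in the order asked, and still so for the second after the job is handed in, with the robot touching nothing.
Of bottle_a, bottle_b, bottle_c, bottle_d only 3 to 4 are there at a start; the rules pass over those that are not, and their reading is None.
At some moment in a run one of bottle_a, bottle_b, bottle_c, bottle_d may be knocked a few centimetres aside while the robot is not near it.
Once in a run the grip may slacken for a moment while it holds something.
It also fails if it takes over 210 s, if anything falls off the work surface, if the arm or the gripper's body presses on something with over 40 N, if the wrist force passes 120 N, or if a joint passes its speed limit or range.

## Working session

There is one attempt and no reset: what is moved stays moved. The work goes in short steps, Python scripts to look and compute and a tool call to move; the robot and the scene stay as the last step left them, time stands still between calls to the robot, and variables do not carry over. Pictures are saved under pics/ and viewed, at most 15 in all, crops included, and the job is handed in when it is done.

Besides the shell and the picture viewer there is one more tool, called by a JSON object that holds its "op" and its "data". arm_command: Moves the arm, as the interface text tells. Its arguments: {"type":"object","properties":{"deltas":{"type":"array","items":{"type":"number"}},"force":{"type":"number"}},"required":["deltas"]}

```bash
mkdir -p pics; ls
python3 - <<'E'
from cell import sensors, optics, arm
import cv2,numpy as np
s=sensors.observe();print(s, arm.nose_length)
for n in("scene","side","wrist"):
    c=optics.calibration(n);print(n,c)
    cv2.imwrite(f"pics/{n}0.png",optics.get_image(n))
E
```

```text
pics
{'clock': 0.0, 'joints': array([-0.10263753,  0.43519415,  0.0249551 ,  1.57408555, -0.0115763 ,
        1.13399383, -0.07509704]), 'dq': array([ 0.00115174,  0.00117637, -0.00184545,  0.00093611, -0.00127486,
       -0.00132194, -0.00075318]), 'joint_efforts': array([ 3.89017032e-04, -6.67853522e+01,  9.84863900e-01, -3.14464223e+01,
       -6.05165795e-02,  4.27553023e-02,  1.12382318e-04]), 'position': array([ 6.24525386e-01, -2.78796351e-05,  2.44967123e-01]), 'ee_rot': array([-2.22075654e+00, -2.22075003e+00,  1.86751001e-03]), 'force': array([-0.81803213, -0.5585348 ,  0.43035417]), 'ft_torque': array([-0.01685318, -0.01571299,  0.01173241]), 'gripper_force': 0.0, 'width': 1.0027782352133983} 0.019
scene {'camera_matrix': array([[521.66182684,   0.        , 312.95051506],
       [  0.        , 521.66182684, 238.09519167],
       [  0.        ,   0.        ,   1.        ]]), 'rvec': array([ 0.81483226,  2.74424505, -0.80774004]), 'tvec': array([ 0.43027265, -0.16021024,  1.80802372])}
side {'camera_matrix': array([[515.87989649,   0.        , 312.55929798],
       [  0.        , 515.87989649, 236.9498931 ],
       [  0.        ,   0.        ,   1.        ]]), 'rvec': array([ 2.30832705, -0.08398398,  0.06510146]), 'tvec': array([-0.52280238,  0.08284022,  1.71758658])}
wrist {'camera_matrix': array([[332.39090663,   0.        , 312.41899974],
       [  0.        , 332.39090663, 238.51542408],
       [  0.        ,   0.        ,   1.        ]]), 'rvec': array([-2.86575730e+00, -1.59540589e-03,  8.89035599e-04]), 'tvec': array([-0.62431479, -0.03567546,  0.38823959])}
```

View pics/scene0.png

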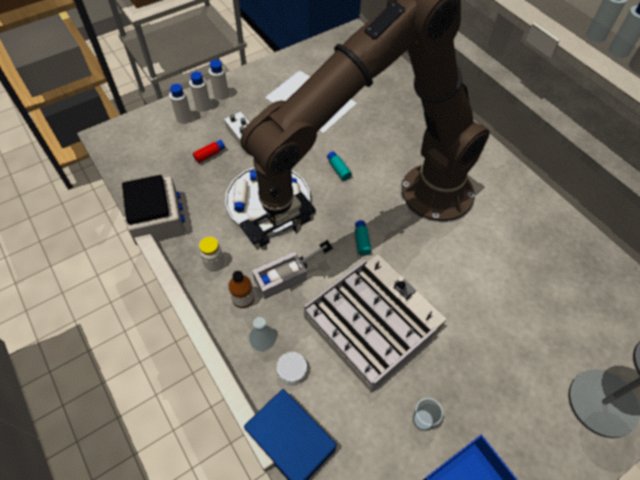

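View pics/side0.png

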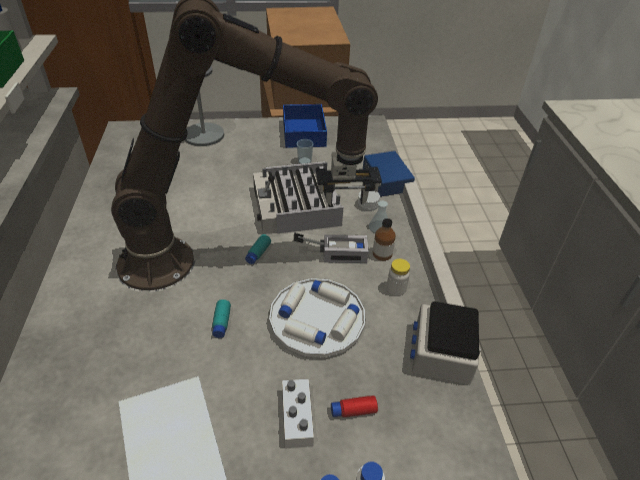

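View pics/wrist0.png

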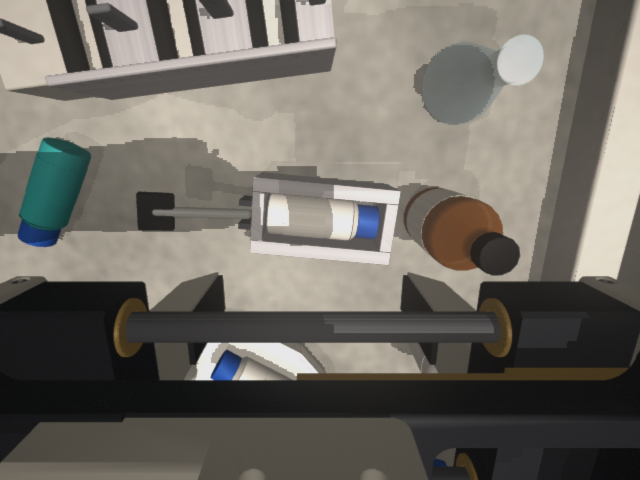

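Wrist: warmer with white bottle (blue cap at (368,222)), ejector pad at (155,211). Side: four white bottles on the turntable near (293,300), (330,292), (345,320), (305,331). Look-alikes: turquoise at (258,249) and (221,316), red at (358,407), standing grey bottles at (372,470) – none of these is wanted.

```bash
cat > h.py <<'E'
from cell import sensors, optics, arm
import cv2,numpy as np
from scipy.spatial.transform import Rotation as R
from scipy.optimize import least_squares
def cam(n): 
    c=optics.calibration(n); return c["camera_matrix"],cv2.Rodrigues(c["rvec"])[0],np.array(c["tvec"])
def ray(c,uv,z):
    K,r,t=c; o=-r.T@t; d=r.T@np.linalg.inv(K)@np.array([uv[0],uv[1],1.]); return o+d*(z-o[2])/d[2]
def proj(c,p):
    K,r,t=c; q=(r@np.atleast_2d(p).T).T+t; q=q@K.T; return q[:,:2]/q[:,2:]
def crop(img,x,y,w,h,s): return cv2.resize(img[y:y+h,x:x+w],None,fx=s,fy=s,interpolation=cv2.INTER_CUBIC)
E
python3 - <<'E'
from h import *
a=cv2.imread("pics/scene0.png");b=cv2.imread("pics/side0.png")
A=crop(a,300,250,150,150,4)[:600,:400*2]
o=np.zeros((600,800,3),np.uint8)
o[:,:400]=0
o[:300,:400]=crop(b,245,150,100,75,4)   # side mixer
o[300:600,:400]=crop(b,265,275,104,78,4)[:300,:400] # turntable
o[:,400:]=crop(a,300,250,150,150,4)[:600,:400] if 0 else np.pad(cv2.resize(a[250:400,300:450],(400,400),interpolation=cv2.INTER_CUBIC),((0,200),(0,0),(0,0)))
o[400:600,400:]=crop(b,290,225,100,50,4)
cv2.imwrite("pics/c1.png",o)
E
```

```text
(no output)
```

View pics/c1.png

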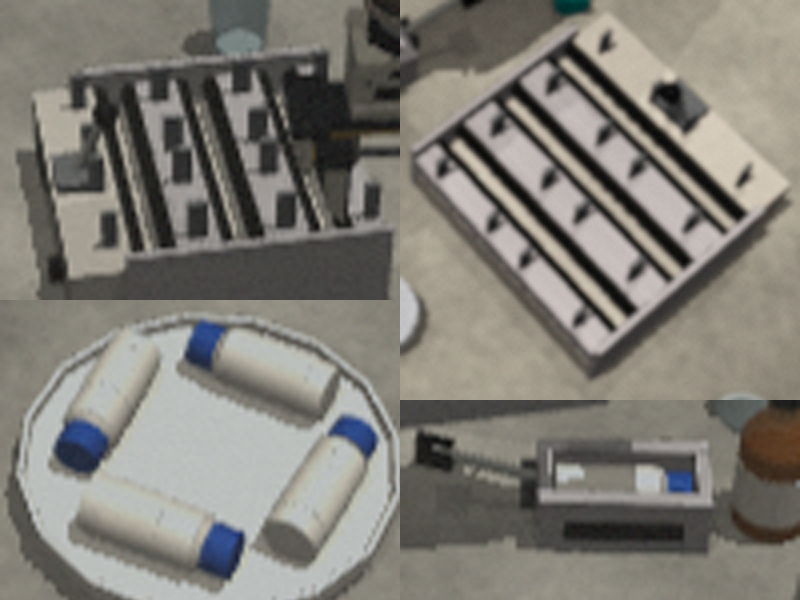

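```bash
cat >> h.py <<'E'
def mix(p,pts): # p=(x,y,yaw)
    c,s=np.cos(p[2]),np.sin(p[2]); q=np.array(pts,float)/1000
    return np.c_[p[0]+c*q[:,0]-s*q[:,1],p[1]+s*q[:,0]+c*q[:,1],q[:,2]]
E
python3 - <<'E'
from h import *
S,D,W=cam("scene"),cam("side"),cam("wrist")
for c in(S,D,W): print("cam",-c[1].T@c[2])
sc=lambda u,v:(300+(u-400)/2.667,250+v/2.667)
sd=lambda u,v:(245+u/4,150+v/4)
# rough mixer from scene roller strip ends z=.068
for n,a,b in(("x80",(453,142),(615,322)),("x0",(510,100),(672,272)),("x-80",(562,58),(722,222))):
    print(n,ray(S,sc(*a),.065).round(4),ray(S,sc(*b),.065).round(4))
for q in[(610,12),(788,195),(415,150),(595,368)]: print("corner",ray(S,sc(*q),.08).round(3))
for q in[(75,75),(325,52),(125,252),(390,228)]: print("side plate top",ray(D,sd(*q),.09).round(3))
print("knob",ray(S,sc(668,92),.12).round(3),ray(D,sd(104,112),.12).round(3))
tt=lambda u,v:(265+u/4,275+(v-300)/4)
for n,a,b in(("L",(80,447),(143,345)),("T",(195,342),(325,390)),("R",(358,435),(288,540)),("B",(232,555),(90,505))):
    A,B=ray(D,tt(*a),.046),ray(D,tt(*b),.046);print(n,"cap",A.round(3),"bot",B.round(3),"len",np.linalg.norm(A-B).round(3),"mid",((A+B)/2).round(3))
# turntable rim: leftmost, top
for q in[(15,470),(400,460),(200,315)]: print("rim",ray(D,tt(*q),.034).round(3))
q=np.array([ray(W,p,.058) for p in[(252,253),(389,263),(399,192),(257,177)]]);print("warmer",q.round(3),q.mean(0).round(3))
print("pad",ray(W,(155,211),.075).round(3),"capend",ray(W,(379,222),.034).round(3))
wd=lambda u,v:(290+(u-400)/4,225+(v-400)/4)
q=np.array([ray(D,wd(*p),.058) for p in[(540,500),(712,503),(708,443),(540,443)]]);print("warmer side",q.round(3),q.mean(0).round(3),"pad",ray(D,wd(435,450),.075).round(3))
E
```

```text
cam [0.97799497 0.6947042  1.42851796]
cam [ 0.39723195 -1.25110882  1.22768969]
cam [0.62457491 0.07204134 0.38291083]
x80 [0.5943 0.1586 0.065 ] [0.5681 0.4129 0.065 ]
x0 [0.5136 0.1503 0.065 ] [0.4874 0.4029 0.065 ]
x-80 [0.4344 0.1387 0.065 ] [0.4095 0.3886 0.065 ]
corner [0.36  0.126 0.08 ]
corner [0.338 0.406 0.08 ]
corner [0.638 0.15  0.08 ]
corner [0.617 0.442 0.08 ]
side plate top [0.368 0.39  0.09 ]
side plate top [0.61  0.416 0.09 ]
side plate top [0.407 0.123 0.09 ]
side plate top [0.64  0.142 0.09 ]
knob [0.386 0.256 0.12 ] [0.394 0.287 0.12 ]
L cap [ 0.42  -0.279  0.046] bot [ 0.472 -0.181  0.046] len 0.111 mid [ 0.446 -0.23   0.046]
T cap [ 0.513 -0.181  0.046] bot [ 0.607 -0.236  0.046] len 0.109 mid [ 0.56  -0.208  0.046]
R cap [ 0.625 -0.281  0.046] bot [ 0.562 -0.372  0.046] len 0.111 mid [ 0.594 -0.326  0.046]
B cap [ 0.522 -0.382  0.046] bot [ 0.425 -0.332  0.046] len 0.109 mid [ 0.473 -0.357  0.046]
rim [ 0.372 -0.287  0.034]
rim [ 0.655 -0.296  0.034]
rim [ 0.52  -0.141  0.034]
warmer [[ 0.562 -0.035  0.058]
 [ 0.704 -0.046  0.058]
 [ 0.709  0.027  0.058]
 [ 0.571  0.042  0.058]] [ 0.637 -0.003  0.058]
pad [0.476 0.012 0.075] capend [ 0.696 -0.008  0.034]
warmer side [[ 0.561 -0.038  0.058]
 [ 0.702 -0.05   0.058]
 [ 0.711  0.023  0.058]
 [ 0.568  0.032  0.058]] [ 0.636 -0.008  0.058] pad [0.478 0.01  0.075]
```

{"op": "arm_command", "data": {"deltas": [0,0,0.064,-0.1,0.14,0.1,0,0,0,0.064,-0.15,0.17,0.1,0,0,0,0.064,-0.15,0.17,0.1,0,0,0,0.064,-0.15,0.17,0.1,0,0,0,0.064,-0.15,0.17,0.1,0,0,0,0.064,-0.15,0.17,0.1,0,0,0,0.064,-0.15,0.17,0.1,0,0,0,0.064,-0.15,0.17,0.1,0,0,0,0.064,-0.15,0.17,0.1,0]}}

```text
clock: 1.05
position: [0.4756, 0.1686, 0.3449]
ee_rot: [-2.11, -2.328, 0.002]
force: [0.1, -0.8, 0.7]
width: 0.264
gripper_force: 0.0
```

Run:
```python
from h import *
W=cam("wrist");i=optics.get_image("wrist");cv2.imwrite("pics/w1raw.png",i)
np.save("w1.npy",np.array([W[0],W[1],np.c_[W[2],W[2],W[2]]]))
p=(0.501,0.2755,0.10)
pts=[(x,y,112) for x in(-40,40) for y in(-105,-25,25,105)]
for q in proj(W,mix(p,pts)): cv2.circle(i,tuple(int(v) for v in q.clip(-999,999)),3,(0,0,255),-1)
for x in(-80,0,80):
  for dx in(-27,27,-7,7):
    a=proj(W,mix(p,[(x+dx,-137,63),(x+dx,137,63)])).astype(int);cv2.line(i,tuple(map(int,a[0])),tuple(map(int,a[1])),(0,255,0),1)
cv2.imwrite("pics/w1.png",i)
```

```text
(no output)
```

View pics/w1.png

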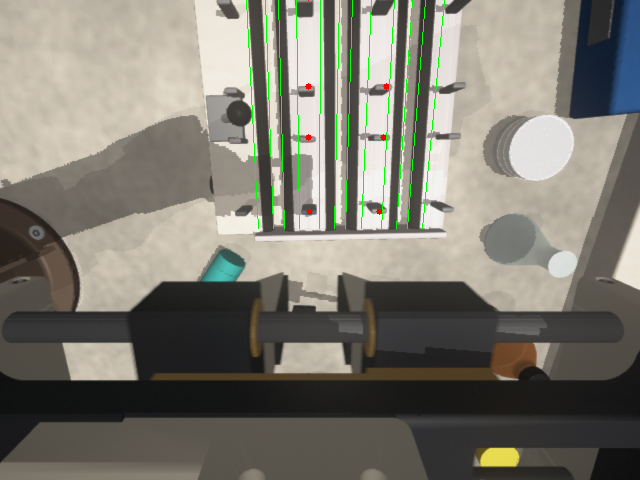

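Run:
```python
from h import *
n=np.load("w1.npy");W=(n[0],n[1],n[2][:,0])
g=cv2.cvtColor(cv2.imread("pics/w1raw.png"),cv2.COLOR_BGR2GRAY)
o=-W[1].T@W[2]
obs=[]
for v in(30,60,115,165,185,225):
    r=g[v,240:450]<75; e=np.flatnonzero(np.diff(r.astype(int)))+240.5
    w=[(a,b) for a,b in zip(e[:-1],e[1:]) if 8<=b-a<=18 and g[v,int((a+b)/2)]<75]
    print(v,w)
    obs+=[((a+b)/2,v) for a,b in w]
P=np.array([ray(W,q,.065)for q in obs])   # roller centre-lines
ax=np.array([-97,-63,-17,17,63,97])/1000
def res(p):
    d=(P[:,:2]-[p[0],.2755])@[np.cos(p[1]),np.sin(p[1])]
    return np.abs(d[:,None]-ax).min(1)
f=least_squares(lambda p:res(p),[.501,.1],loss='soft_l1',f_scale=.002)
print(f.x,res(f.x).round(4))
print("knob",ray(W,(239,112),.138))
print("plate near edge top",ray(W,(257,233),.09),ray(W,(445,231),.09), mix((.501,.2755,.1),[(-111,-145,90),(129,-145,90)]))
print("div",[ray(W,q,.112).round(4) for q in((304,90),(380,90),(307,138),(380,136),(309,211),(376,208))])
print(mix((.501,.2755,.1),[(x,y,112) for y in(25,-25,-105) for x in(-40,40)]).round(4))
```

```text
30 [(np.float64(250.5), np.float64(261.5)), (np.float64(276.5), np.float64(284.5)), (np.float64(324.5), np.float64(333.5)), (np.float64(347.5), np.float64(358.5)), (np.float64(397.5), np.float64(405.5)), (np.float64(418.5), np.float64(432.5))]
60 [(np.float64(252.5), np.float64(263.5)), (np.float64(277.5), np.float64(286.5)), (np.float64(324.5), np.float64(333.5)), (np.float64(347.5), np.float64(357.5)), (np.float64(417.5), np.float64(429.5))]
115 [(np.float64(256.5), np.float64(266.5)), (np.float64(279.5), np.float64(288.5)), (np.float64(325.5), np.float64(333.5)), (np.float64(347.5), np.float64(356.5)), (np.float64(413.5), np.float64(425.5))]
165 [(np.float64(258.5), np.float64(269.5)), (np.float64(281.5), np.float64(290.5)), (np.float64(325.5), np.float64(333.5)), (np.float64(347.5), np.float64(356.5)), (np.float64(411.5), np.float64(422.5))]
185 [(np.float64(259.5), np.float64(270.5)), (np.float64(283.5), np.float64(291.5)), (np.float64(346.5), np.float64(355.5)), (np.float64(410.5), np.float64(420.5))]
225 [(np.float64(263.5), np.float64(272.5)), (np.float64(284.5), np.float64(2
[... 216 characters left out ...]
0.0024
 0.002  0.0052 0.0022 0.0056 0.0019 0.0021 0.0051 0.0019 0.0056 0.0008
 0.0009 0.005  0.0008 0.0015 0.001  0.0062 0.0013 0.0069 0.0012 0.0012]
knob [0.39406836 0.2633175  0.138     ]
plate near edge top [0.41103436 0.12977823 0.09      ] [0.63913065 0.15503818 0.09      ] [[0.40503038 0.12014289 0.09      ]
 [0.64383138 0.14410291 0.09      ]]
div [array([0.4542, 0.2929, 0.112 ]), array([0.532 , 0.3006, 0.112 ]), array([0.4617, 0.2462, 0.112 ]), array([0.539 , 0.2559, 0.112 ]), array([0.4715, 0.1676, 0.112 ]), array([0.5464, 0.1785, 0.112 ])]
[[0.4587 0.2964 0.112 ]
 [0.5383 0.3044 0.112 ]
 [0.4637 0.2466 0.112 ]
 [0.5433 0.2546 0.112 ]
 [0.4717 0.167  0.112 ]
 [0.5513 0.175  0.112 ]]
```

{"op": "arm_command", "data": {"deltas": [0,0,0.009,-0.044,0.098,-0.05,0,0,0,0.009,-0.044,0.098,-0.1,0,0,0,0.009,-0.044,0.098,-0.15,0,0,0,0.009,-0.044,0.098,-0.197,0,0,0,0.009,-0.044,0.098,-0.197,0,0,0,0.009,-0.044,0.098,-0.197,0,0,0,0.009,-0.064,0.096,-0.197,0,0,0,0.009,-0.084,0.094,-0.197,0,0,0,0.009,-0.104,0.092,-0.197,0,0,0,0.009,-0.109,0.091,-0.197,0,0,0,0.009,-0.109,0.091,-0.197,0,0,0,0.009,-0.109,0.091,-0.197,0]}}

```text
clock: 2.3
position: [0.3674, 0.2611, 0.1496]
ee_rot: [2.091, 2.344, 0.003]
force: [0.6, 0.2, -0.4]
width: 0.005
gripper_force: 0.0
```

{"op": "arm_command", "data": {"deltas": [0,0,0,-0.003,0,0,0,0,0,0,-0.006,-0.001,0,0,0,0,0,-0.008,-0.001,0,0,0,0,0,-0.008,-0.001,0,0]}}

```text
clock: 2.7
position: [0.3602, 0.2605, 0.1494]
ee_rot: [2.091, 2.343, 0.006]
force: [7.7, 0.2, -1.0]
width: 0.006
gripper_force: 3.0
```

{"op": "arm_command", "data": {"deltas": [0,0,0,0.02,0,0.05,0,0,0,0,0.05,-0.06,0.06,0,0,0,0,0.07,-0.1,0.06,0,0,0,0,0.09,-0.15,0.06,0,0,0,0,0.119,-0.2,0.06,0,0,0,0,0.119,-0.251,0.06,0,0,0,0,0.119,-0.251,0.03,0,0,0,0,0.119,-0.251,-0.01,0,0,0,0,0.119,-0.251,-0.04,0,0,0,0,0.119,-0.251,-0.05,0,0,0,0,0.119,-0.251,-0.06,0,0,0,0,0.119,-0.251,-0.07,0,0,0,0,0.119,-0.251,-0.07,0]}}

```text
clock: 4.0
position: [0.4759, 0.0092, 0.0784]
ee_rot: [-2.089, -2.344, 0.003]
force: [0.9, 0.0, 0.5]
width: 0.007
gripper_force: 0.0
```

Run:
```python
from h import *
i=optics.get_image("wrist");b=optics.get_image("side")
o=np.zeros((600,800,3),np.uint8); o[:300,:400]=cv2.resize(i,(400,300)); o[:300,400:]=crop(b,290,210,100,75,4)
o[300:,:400]=crop(b,265,275,104,78,4)[:300,:400]; o[300:,400:]=crop(optics.get_image("scene"),225,240,100,75,4)
cv2.imwrite("pics/c2.png",o)
```

```text
(no output)
```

View pics/c2.png

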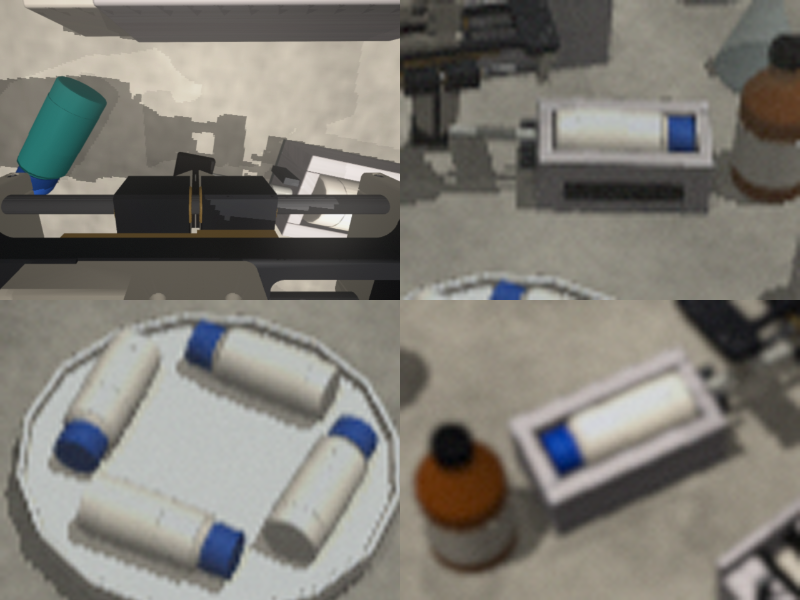

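The pad sits under the fingertips and the bottle is rising; turntable bottles are undisturbed. I keep pressing.

{"op": "arm_command", "data": {"deltas": [0,0,0,0,0,-0.01,0,0,0,0,0,0,-0.02,0,0,0,0,0,0,-0.026,0,0,0,0,0,0,-0.03,0,0,0,0,0,0,-0.034,0,0,0,0,0,0,-0.034,0]}}

```text
clock: 4.75
position: [0.4803, 0.0092, 0.0493]
ee_rot: [2.088, 2.341, 0.008]
force: [-12.2, -2.5, 65.6]
width: 0.006
gripper_force: 33.2
```

{"op": "arm_command", "data": {"deltas": [0,0,0,0,0,0.05,0,0,0,0,0,0,0.1,0,0,0,0,0,0,0.14,91,0,0,0.1,0.04,0,0.15,91,0,0,0.2,0.08,-0.01,0.15,91,0,0,0.3,0.12,-0.014,0.15,91,0,0,0.4,0.156,-0.014,0.15,91,0,0,0.5,0.156,-0.014,0.15,91,0,0,0.6,0.156,-0.014,0.15,91,0,0,0.7,0.156,-0.014,0.15,91,0,0,0.8,0.156,-0.014,0.15,91,0,0,0.878,0.156,-0.014,0.15,91,0,0,0.878,0.156,-0.014,0.12,91,0,0,0.878,0.156,-0.014,0.12,91]}}

```text
clock: 6.15
position: [0.6312, -0.0055, 0.1619]
ee_rot: [-0.121, -3.135, 0.001]
force: [-0.3, -0.3, -0.6]
width: 0.972
gripper_force: 0.0
```

Run:
```python
from h import *
W=cam("wrist")
cv2.imwrite("pics/w2.png",optics.get_image("wrist")); s=sensors.observe();print(s["joints"].round(2),s["position"])
np.save("w2.npy",np.array([W[0],W[1],np.c_[W[2],W[2],W[2]]]))
```

```text
[ 0.12  0.54 -0.29  1.63  0.18  1.    1.26] [ 0.63190789 -0.00533454  0.16352697]
```

View pics/w2.png

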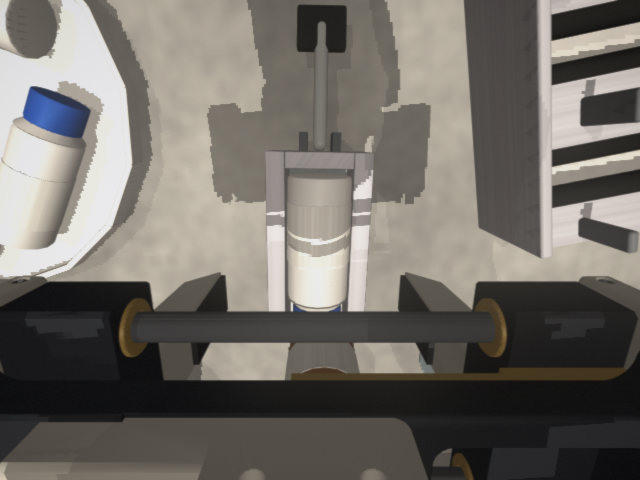

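{"op": "arm_command", "data": {"deltas": [0,0,0,0,0,-0.04,91,0,0,0,0,0,-0.083,91,0,0,0,0,0,-0.083,91,0,0,0,0,0,-0.083,40,0,0,0,0,0,-0.083,40,0,0,0,0,0,-0.083,40,0,0,0,0,0,-0.083,40,0,0,0,0,0,-0.083,40,0,0,0,0,0,-0.083,40,0,0,0,0,0,-0.083,40,0,0,0,0,0,-0.06,40,0,0,0,0,0,-0.03,40,0,0,0,0,0,0.01,40,0,0,0,0,0,0.05,40], "force": 30}}

```text
clock: 7.6
position: [0.6322, -0.0052, 0.2154]
ee_rot: [-0.121, -3.137, 0.0]
force: [0.8, 0.1, -2.1]
width: 0.472
gripper_force: 30.0
```

{"op": "arm_command", "data": {"deltas": [0,0,-0.09,-0.005,0.04,0.01,40,0,0,-0.18,-0.01,0.08,0.01,40,0,0,-0.27,-0.02,0.12,0.01,40,0,0,-0.36,-0.025,0.16,0.01,40,0,0,-0.45,-0.03,0.2,0.01,40,0,0,-0.54,-0.04,0.24,0.01,40,0,0,-0.63,-0.05,0.28,0.01,40,0,0,-0.72,-0.055,0.32,0.01,40,0,0,-0.81,-0.06,0.361,0.01,40,0,0,-0.878,-0.064,0.361,0.01,40,0,0,-0.878,-0.064,0.361,-0.03,40,0,0,-0.878,-0.064,0.361,-0.07,40,0,0,-0.878,-0.064,0.361,-0.1,40,0,0,-0.878,-0.064,0.361,-0.112,40,0,0,-0.878,-0.064,0.361,-0.112,40]}}

```text
clock: 9.1
position: [0.5685, 0.3554, 0.1014]
ee_rot: [-2.091, -2.345, 0.004]
force: [0.4, -0.9, -1.8]
width: 0.476
gripper_force: 30.0
```

{"op": "arm_command", "data": {"deltas": [0,0,0,0,0,-0.003,40,0,0,0,0,0,-0.005,40,0,0,0,0,0,-0.005,40]}}

```text
clock: 9.4
position: [0.5692, 0.3562, 0.0984]
ee_rot: [2.09, 2.345, 0.001]
force: [0.1, -0.5, -1.7]
width: 0.473
gripper_force: 30.0
```

{"op": "arm_command", "data": {"deltas": [0,0,0,0,0,-0.002,40,0,0,0,0,0,-0.002,50,0,0,0,0,0,-0.002,58,0,0,0,0,0,-0.002,58,0,0,0,0,0,0.02,58,0,0,0,0,0,0.06,58,0,0,0,-0.02,-0.05,0.1,58,0,0,0,-0.04,-0.1,0.15,58,0,0,0,-0.04,-0.15,0.17,91,0,0,0,-0.04,-0.2,0.17,91,0,0,0,-0.04,-0.2,0.17,91,0,0,0,-0.04,-0.2,0.17,91]}}

```text
clock: 10.6
position: [0.5301, 0.1495, 0.2697]
ee_rot: [2.098, 2.334, 0.001]
force: [0.3, 0.4, 0.2]
width: 0.929
gripper_force: 0.0
```

Run:
```python
from h import *
b=optics.get_image("side")
o=np.zeros((600,800,3),np.uint8); o[:300,:400]=cv2.resize(optics.get_image("wrist"),(400,300)); o[:300,400:]=crop(b,245,150,100,75,4)
o[300:,:400]=crop(b,265,275,104,78,4)[:300,:400]; o[300:,400:]=crop(optics.get_image("scene"),300,255,133,100,3)[:300,:399].repeat(1,1) if 0 else cv2.resize(optics.get_image("scene")[255:390,295:475],(400,300))
cv2.imwrite("pics/c3.png",o)
```

```text
(no output)
```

View pics/c3.png

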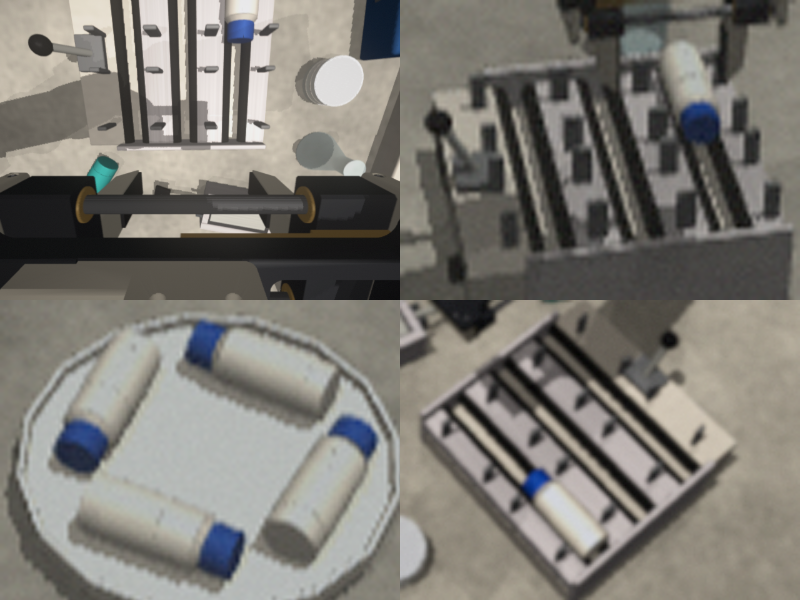

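Bottle_w lies in the far groove with the lever off; next I look at the turntable closely.

{"op": "arm_command", "data": {"deltas": [0,0,0,0,-0.05,0.03,91,0,0,0,-0.01,-0.1,0.06,91,0,0,0,-0.015,-0.15,0.06,91,0,0,0,-0.015,-0.2,0.06,91,0,0,0,-0.015,-0.25,0.06,91,0,0,0,-0.015,-0.3,0.06,91,0,0,0,-0.015,-0.35,0.06,91,0,0,0,-0.015,-0.4,0.06,91,0,0,0,-0.015,-0.45,0.06,91,0,0,0,-0.015,-0.5,0.06,91,0,0,0,-0.015,-0.52,0.06,91,0,0,0,-0.015,-0.52,0.06,91,0,0,0,-0.015,-0.52,0.06,91]}}

```text
clock: 12.05
position: [0.515, -0.3632, 0.3265]
ee_rot: [-2.089, -2.344, -0.0]
force: [1.0, 1.6, -0.1]
width: 0.99
gripper_force: 0.0
```

```bash
cat >> h.py <<'E'
def shoot(name):
    W=cam("wrist");i=optics.get_image("wrist");cv2.imwrite(f"pics/{name}.png",i)
    np.save(name+".npy",np.array([W[0],W[1],np.c_[W[2],W[2],W[2]]]));return W,i
def load(name): n=np.load(name+".npy");return n[0],n[1],n[2][:,0]
E
python3 -c "
from h import *
shoot('w3')"
```

```text
(no output)
```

View pics/w3.png

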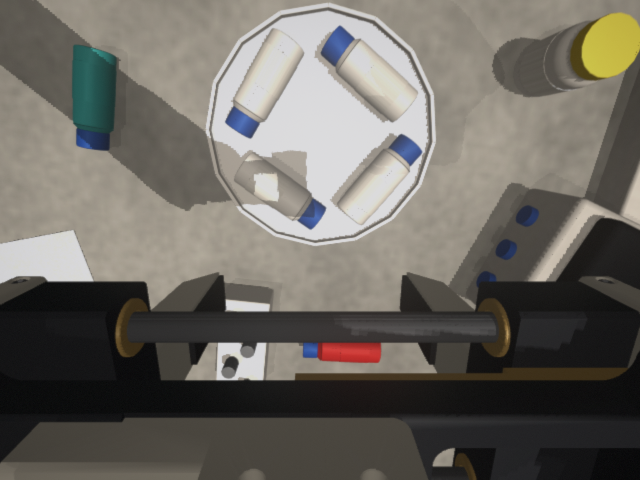

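Four white bottles on the disc: ends L (240,128)-(290,36), T (330,43)-(407,112), R (413,143)-(349,216), B (318,221)-(241,165); the red one at (345,352) and turquoise at (95,98) are off it.

Run:
```python
from h import *
W=load("w3")
for n,a,b in(("L",(239,130),(291,36)),("T",(330,42),(407,112)),("R",(413,142),(348,217)),("B",(319,222),(241,164))):
    A,B=ray(W,a,.046),ray(W,b,.046);d=A-B
    g=(A+B)/2-.005*d/np.linalg.norm(d)
    print(n,"cap",A.round(3),"len",np.linalg.norm(d).round(3),"grip",g.round(3),"axis deg",np.degrees(np.arctan2(d[1],d[0])).round(1))
q=np.array([ray(W,p,.034) for p in((208,125),(437,125),(322,5),(322,243))]);print(q.round(3))
s=sensors.observe();print(s["joints"].round(2))
```

```text
L cap [ 0.417 -0.285  0.046] len 0.119 grip [ 0.445 -0.227  0.046] axis deg -116.0
T cap [ 0.513 -0.179  0.046] len 0.118 grip [ 0.567 -0.213  0.046] axis deg 148.0
R cap [ 0.627 -0.274  0.046] len 0.12 grip [ 0.592 -0.329  0.046] axis deg 57.3
B cap [ 0.526 -0.386  0.046] len 0.121 grip [ 0.469 -0.353  0.046] axis deg -30.5
[[ 0.376 -0.283  0.034]
 [ 0.655 -0.251  0.034]
 [ 0.499 -0.14   0.034]
 [ 0.534 -0.417  0.034]]
[ 0.35  0.4   0.26  1.45 -0.11  1.31  0.74]
```

{"op": "arm_command", "data": {"deltas": [0,0,-0.09,0.03,0.01,-0.03,91,0,0,-0.18,0.06,0.02,-0.07,91,0,0,-0.27,0.077,0.034,-0.11,91,0,0,-0.36,0.077,0.034,-0.15,91,0,0,-0.437,0.077,0.034,-0.19,91,0,0,-0.437,0.077,0.034,-0.22,85,0,0,-0.437,0.077,0.034,-0.25,80,0,0,-0.437,0.077,0.034,-0.271,80,0,0,-0.437,0.077,0.034,-0.271,80,0,0,-0.437,0.077,0.034,-0.271,70,0,0,-0.437,0.077,0.034,-0.271,60,0,0,-0.437,0.077,0.034,-0.271,50,0,0,-0.437,0.077,0.034,-0.271,40,0,0,-0.437,0.077,0.034,-0.271,40,0,0,-0.437,0.077,0.034,-0.271,40,0,0,-0.437,0.077,0.034,-0.271,40,0,0,-0.437,0.077,0.034,-0.24,40,0,0,-0.437,0.077,0.034,-0.2,40,0,0,-0.437,0.077,0.034,-0.15,40,0,0,-0.437,0.077,0.034,-0.1,40], "force": 30}}

```text
clock: 14.1
position: [0.5903, -0.3298, 0.2287]
ee_rot: [-2.757, -1.504, 0.002]
force: [0.7, 0.4, -2.4]
width: 0.47
gripper_force: 30.0
```

{"op": "arm_command", "data": {"deltas": [0,0,0.09,0,0.04,0.01,40,0,0,0.18,0,0.08,0.02,40,0,0,0.27,0,0.12,0.02,40,0,0,0.36,0,0.16,0.02,40,0,0,0.437,0,0.21,0.02,40,0,0,0.437,0,0.26,0.02,40,0,0,0.437,0,0.31,0.02,40,0,0,0.437,0,0.36,0.02,40,0,0,0.437,0,0.41,0.02,40,0,0,0.437,-0.006,0.46,0.01,40,0,0,0.437,-0.006,0.51,0,40,0,0,0.437,-0.006,0.543,0,40,0,0,0.437,-0.006,0.543,-0.04,40,0,0,0.437,-0.006,0.543,-0.08,40,0,0,0.437,-0.006,0.543,-0.11,40,0,0,0.437,-0.006,0.543,-0.12,40,0,0,0.437,-0.006,0.543,-0.12,40]}}

```text
clock: 15.8
position: [0.5842, 0.2125, 0.1065]
ee_rot: [-2.09, -2.344, 0.004]
force: [0.6, -0.2, -1.6]
width: 0.471
gripper_force: 30.0
```

{"op": "arm_command", "data": {"deltas": [0,0,0,0,0,-0.005,40,0,0,0,0,0,-0.009,40,0,0,0,0,0,-0.009,40,0,0,0,0,0,-0.009,50,0,0,0,0,0,-0.009,58,0,0,0,0,0,-0.009,58,0,0,0,0,0,0.02,58,0,0,0,0,0,0.06,58,0,0,0,0,0,0.1,58,0,0,0,0,-0.05,0.14,91,0,0,0,0,-0.1,0.15,91,0,0,0,0,-0.15,0.15,91,0,0,0,0,-0.2,0.15,91,0,0,0,0,-0.25,0.15,91]}}

```text
clock: 17.2
position: [0.5849, -0.0256, 0.2584]
ee_rot: [2.09, 2.345, 0.002]
force: [1.7, 0.2, -0.4]
width: 0.981
gripper_force: 0.0
```

```bash
cat >> h.py <<'E'
def caps(i): # blue cap blobs in the side view, over the turntable
    h=cv2.cvtColor(i,cv2.COLOR_BGR2HSV);m=cv2.inRange(h,(105,110,40),(130,255,255));m[:275]=0;m[355:]=0;m[:,:262]=0;m[:,372:]=0
    n,_,s,c=cv2.connectedComponentsWithStats(m); D=cam("side")
    return [(c[k].round(1),s[k,4],ray(D,c[k],.046).round(3)) for k in range(1,n) if s[k,4]>15]
E
python3 - <<'E'
from h import *
i=optics.get_image("side");cv2.imwrite("pics/s4.png",i)
print(*caps(cv2.imread("pics/side0.png")),sep="\n");print("now",*caps(i),sep="\n")
o=np.zeros((300,800,3),np.uint8);o[:,:400]=crop(i,245,150,100,75,4);o[:,400:]=crop(i,265,275,104,78,4)[:300,:400]
cv2.imwrite("pics/c4.png",o)
E
```

```text
(array([315.5, 285. ]), np.int32(62), array([ 0.518, -0.179,  0.046]))
(array([285.5, 310.2]), np.int32(89), array([ 0.422, -0.273,  0.046]))
(array([353.8, 307.9]), np.int32(52), array([ 0.624, -0.277,  0.046]))
(array([319.9, 337. ]), np.int32(92), array([ 0.514, -0.376,  0.046]))
now
(array([315.6, 284.8]), np.int32(58), array([ 0.519, -0.178,  0.046]))
(array([285.5, 310.2]), np.int32(85), array([ 0.422, -0.273,  0.046]))
(array([319.8, 337. ]), np.int32(93), array([ 0.514, -0.376,  0.046]))
```

View pics/c4.png

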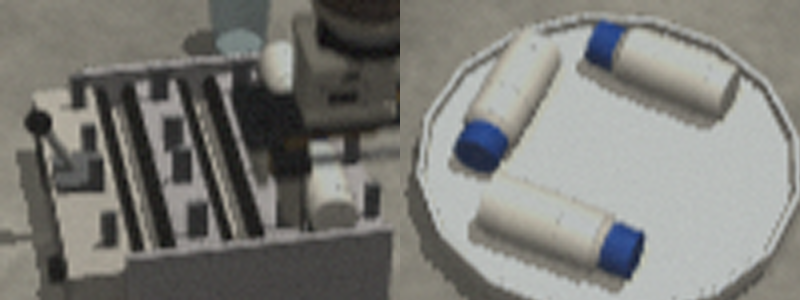

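{"op": "arm_command", "data": {"deltas": [0,0,0.09,0,-0.04,0,91,0,0,0.18,-0.01,-0.08,0,91,0,0,0.27,-0.019,-0.12,-0.02,91,0,0,0.36,-0.019,-0.16,-0.05,91,0,0,0.45,-0.019,-0.175,-0.09,91,0,0,0.54,-0.019,-0.175,-0.13,91,0,0,0.572,-0.019,-0.175,-0.16,80,0,0,0.572,-0.019,-0.175,-0.185,80,0,0,0.572,-0.019,-0.175,-0.202,80,0,0,0.572,-0.019,-0.175,-0.202,75,0,0,0.572,-0.019,-0.175,-0.202,65,0,0,0.572,-0.019,-0.175,-0.202,55,0,0,0.572,-0.019,-0.175,-0.202,40,0,0,0.572,-0.019,-0.175,-0.202,40,0,0,0.572,-0.019,-0.175,-0.202,40,0,0,0.572,-0.019,-0.175,-0.202,40,0,0,0.572,-0.019,-0.175,-0.17,40,0,0,0.572,-0.019,-0.175,-0.13,40,0,0,0.572,-0.019,-0.175,-0.09,40,0,0,0.572,-0.019,-0.175,-0.04,40], "force": 30}}

```text
clock: 19.25
position: [0.5647, -0.1983, 0.2179]
ee_rot: [-0.864, -3.017, -0.0]
force: [1.7, -0.2, -1.8]
width: 0.47
gripper_force: 30.0
```

{"op": "arm_command", "data": {"deltas": [0,0,-0.09,0,0.02,0.02,40,0,0,-0.18,-0.01,0.06,0.03,40,0,0,-0.27,-0.02,0.1,0.03,40,0,0,-0.36,-0.03,0.14,0.03,40,0,0,-0.45,-0.04,0.18,0.03,40,0,0,-0.54,-0.05,0.22,0.03,40,0,0,-0.572,-0.06,0.26,0.03,40,0,0,-0.572,-0.06,0.3,0.03,40,0,0,-0.572,-0.06,0.34,0.03,40,0,0,-0.572,-0.06,0.38,0.01,40,0,0,-0.572,-0.06,0.407,0,40,0,0,-0.572,-0.06,0.407,0,40,0,0,-0.572,-0.06,0.407,-0.04,40,0,0,-0.572,-0.06,0.407,-0.08,40,0,0,-0.572,-0.06,0.407,-0.1,40,0,0,-0.572,-0.06,0.407,-0.11,40,0,0,-0.572,-0.06,0.407,-0.11,40]}}

```text
clock: 20.95
position: [0.5055, 0.2074, 0.1069]
ee_rot: [-2.091, -2.344, 0.003]
force: [0.9, -0.1, -2.8]
width: 0.471
gripper_force: 30.0
```

{"op": "arm_command", "data": {"deltas": [0,0,0,0,0,-0.005,40,0,0,0,0,0,-0.009,40,0,0,0,0,0,-0.009,40,0,0,0,0,0,-0.009,50,0,0,0,0,0,-0.009,56,0,0,0,0,0,-0.009,56,0,0,0,0,0,0.02,56,0,0,0,0,0,0.06,56,0,0,0,0,0,0.1,56,0,0,0,0,-0.04,0.14,91,0,0,0,0,-0.08,0.16,91,0,0,0,0,-0.1,0.16,91,0,0,0,0,-0.1,0.16,91,0,0,0,0,-0.1,0.16,91]}}

```text
clock: 22.35
position: [0.5059, 0.1083, 0.2677]
ee_rot: [-2.091, -2.344, -0.001]
force: [0.2, 0.1, -0.2]
width: 0.972
gripper_force: 0.0
```

Run:
```python
from h import *
i=optics.get_image("side")
print("now",*caps(i),sep="\n")
W,w=shoot("w5")
o=np.zeros((600,800,3),np.uint8);o[:300,:400]=crop(i,245,150,100,75,4);o[:300,400:]=crop(i,265,275,104,78,4)[:300,:400]
o[300:,:400]=cv2.resize(w,(400,300)); o[300:,400:]=cv2.resize(optics.get_image("scene")[255:390,295:475],(400,300))
cv2.imwrite("pics/c5.png",o)
```

```text
now
(array([285.3, 309.5]), np.int32(80), array([ 0.421, -0.27 ,  0.046]))
(array([319.4, 336.8]), np.int32(91), array([ 0.512, -0.375,  0.046]))
```

View pics/c5.png

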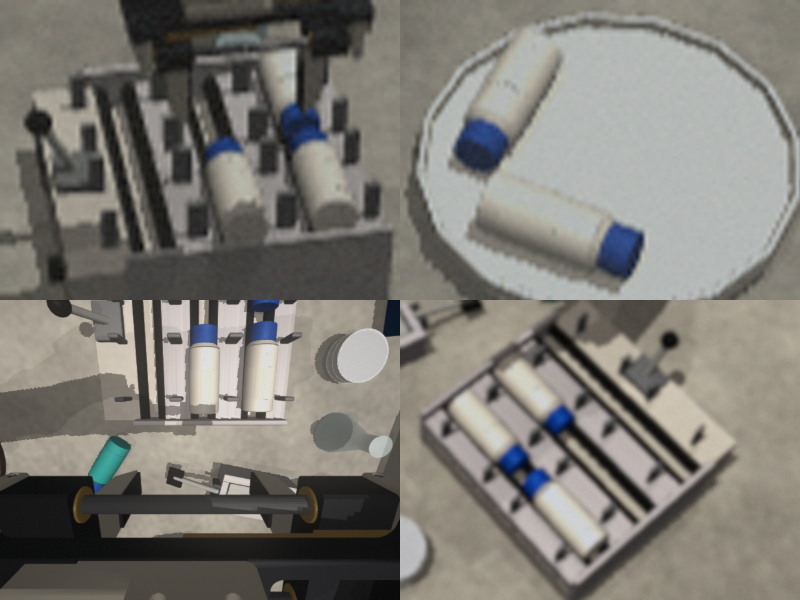

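{"op": "arm_command", "data": {"deltas": [0,0,-0.08,-0.01,-0.045,0,91,0,0,-0.16,-0.02,-0.09,0,91,0,0,-0.24,-0.03,-0.135,0,91,0,0,-0.32,-0.04,-0.18,0,91,0,0,-0.384,-0.05,-0.225,-0.02,91,0,0,-0.384,-0.059,-0.27,-0.04,91,0,0,-0.384,-0.059,-0.31,-0.06,91,0,0,-0.384,-0.059,-0.333,-0.1,91,0,0,-0.384,-0.059,-0.333,-0.14,80,0,0,-0.384,-0.059,-0.333,-0.18,80,0,0,-0.384,-0.059,-0.333,-0.2,80,0,0,-0.384,-0.059,-0.333,-0.212,80,0,0,-0.384,-0.059,-0.333,-0.212,70,0,0,-0.384,-0.059,-0.333,-0.212,60,0,0,-0.384,-0.059,-0.333,-0.212,50,0,0,-0.384,-0.059,-0.333,-0.212,40,0,0,-0.384,-0.059,-0.333,-0.212,40,0,0,-0.384,-0.059,-0.333,-0.212,40,0,0,-0.384,-0.059,-0.333,-0.212,40,0,0,-0.384,-0.059,-0.333,-0.19,40], "force": 30}}

```text
clock: 24.5
position: [0.4456, -0.2241, 0.0764]
ee_rot: [-2.69, -1.617, 0.004]
force: [0.1, 0.4, -1.9]
width: 0.471
gripper_force: 30.0
```

{"op": "arm_command", "data": {"deltas": [0,0,0,0,0,0.05,40,0,0,0,0,0,0.1,40,0,0,0.08,0.01,0.04,0.15,40,0,0,0.16,0.02,0.08,0.17,40,0,0,0.24,0.03,0.125,0.17,40,0,0,0.32,0.042,0.17,0.17,40,0,0,0.384,0.042,0.22,0.17,40,0,0,0.384,0.042,0.27,0.17,40,0,0,0.384,0.042,0.32,0.17,40,0,0,0.384,0.042,0.37,0.17,40,0,0,0.384,0.042,0.42,0.17,40,0,0,0.384,0.042,0.47,0.17,40,0,0,0.384,0.042,0.52,0.16,40,0,0,0.384,0.042,0.572,0.15,40,0,0,0.384,0.042,0.572,0.14,40,0,0,0.384,0.042,0.572,0.1,40,0,0,0.384,0.042,0.572,0.06,40,0,0,0.384,0.042,0.572,0.03,40,0,0,0.384,0.042,0.572,0.03,40]}}

```text
clock: 26.4
position: [0.4877, 0.3454, 0.1038]
ee_rot: [-2.091, -2.345, 0.009]
force: [-0.6, -1.0, -2.2]
width: 0.468
gripper_force: 30.0
```

{"op": "arm_command", "data": {"deltas": [0,0,0,0,0,-0.004,40,0,0,0,0,0,-0.006,40,0,0,0,0,0,-0.006,40,0,0,0,0,0,-0.006,50,0,0,0,0,0,-0.006,56,0,0,0,0,0,-0.006,56,0,0,0,0,0,0.02,56,0,0,0,0,0,0.06,56,0,0,0,0,0,0.1,56,0,0,0,0,-0.05,0.14,91,0,0,0,0,-0.1,0.16,91,0,0,0,0,-0.15,0.16,91,0,0,0,0,-0.2,0.16,91,0,0,0,0,-0.24,0.16,91,0,0,0,0,-0.24,0.16,91,0,0,0,0,-0.24,0.16,91]}}

```text
clock: 28.0
position: [0.4892, 0.1055, 0.2682]
ee_rot: [2.095, 2.341, 0.001]
force: [-0.1, 0.5, -0.6]
width: 0.988
gripper_force: 0.0
```

Run:
```python
from h import *
i=optics.get_image("side")
print("now",*caps(i),sep="\n")
W,w=shoot("w6")
o=np.zeros((600,800,3),np.uint8);o[:300,:400]=crop(i,245,150,100,75,4);o[:300,400:]=crop(i,265,275,104,78,4)[:300,:400]
o[300:,:400]=cv2.resize(w,(400,300)); o[300:,400:]=cv2.resize(optics.get_image("scene")[255:390,295:475],(400,300))
cv2.imwrite("pics/c6.png",o)
```

```text
now
(array([319.4, 336.8]), np.int32(91), array([ 0.512, -0.375,  0.046]))
```

View pics/c6.png

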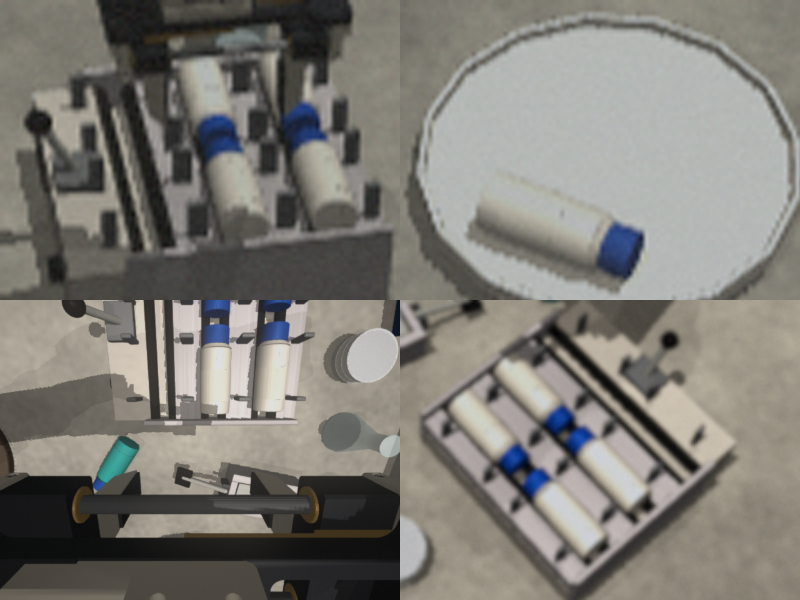

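{"op": "arm_command", "data": {"deltas": [0,0,0.08,0,-0.045,0,91,0,0,0.16,0,-0.09,0,91,0,0,0.24,0,-0.135,0,91,0,0,0.32,-0.01,-0.18,0,91,0,0,0.4,-0.01,-0.225,0,91,0,0,0.48,-0.021,-0.27,-0.02,91,0,0,0.571,-0.021,-0.315,-0.04,91,0,0,0.571,-0.021,-0.36,-0.05,91,0,0,0.571,-0.021,-0.405,-0.07,91,0,0,0.571,-0.021,-0.44,-0.09,80,0,0,0.571,-0.021,-0.458,-0.11,80,0,0,0.571,-0.021,-0.458,-0.11,80]}}

```text
clock: 29.35
position: [0.4671, -0.3517, 0.1545]
ee_rot: [-0.868, -3.015, -0.0]
force: [-0.2, 0.8, -0.1]
width: 0.871
gripper_force: 0.0
```

Run:
```python
from h import *
print(*caps(optics.get_image("side")),sep="\n");print(sensors.observe()["position"])
```

```text
(array([319.6, 336.9]), np.int32(94), array([ 0.513, -0.376,  0.046]))
[ 0.4681812  -0.34993261  0.15600824]
```

{"op": "arm_command", "data": {"deltas": [0,0,0,0,-0.002,-0.04,80,0,0,0,0,-0.002,-0.08,80,0,0,0,0,-0.002,-0.101,80,0,0,0,0,-0.002,-0.101,80,0,0,0,0,-0.002,-0.101,70,0,0,0,0,-0.002,-0.101,60,0,0,0,0,-0.002,-0.101,50,0,0,0,0,-0.002,-0.101,40,0,0,0,0,-0.002,-0.101,40,0,0,0,0,-0.002,-0.101,40,0,0,0,0,-0.002,-0.101,40,0,0,0,0,-0.002,-0.06,40,0,0,0,0,-0.002,-0.02,40,0,0,0,0,-0.002,0.03,40,0,0,0,0,-0.002,0.08,40,0,0,0,0,-0.002,0.08,40], "force": 30}}

```text
clock: 31.0
position: [0.4705, -0.3551, 0.2446]
ee_rot: [0.865, 3.009, -0.005]
force: [0.2, -0.4, -1.8]
width: 0.472
gripper_force: 29.7
```

{"op": "arm_command", "data": {"deltas": [0,0,-0.08,0.01,0.04,0.01,40,0,0,-0.16,0.02,0.08,0.01,40,0,0,-0.24,0.03,0.125,0.01,40,0,0,-0.32,0.03,0.17,0.01,40,0,0,-0.4,0.03,0.215,0.01,40,0,0,-0.48,0.03,0.26,0.01,40,0,0,-0.571,0.03,0.31,0.01,40,0,0,-0.571,0.02,0.36,0.01,40,0,0,-0.571,0.01,0.41,0.01,40,0,0,-0.571,0,0.46,0.01,40,0,0,-0.571,-0.02,0.505,0.01,40,0,0,-0.571,-0.035,0.55,0.01,40,0,0,-0.571,-0.05,0.595,0.01,40,0,0,-0.571,-0.059,0.64,0.01,40,0,0,-0.571,-0.059,0.691,0,40,0,0,-0.571,-0.059,0.691,-0.01,40,0,0,-0.571,-0.059,0.691,-0.05,40,0,0,-0.571,-0.059,0.691,-0.05,40]}}

```text
clock: 32.8
position: [0.4063, 0.3357, 0.1828]
ee_rot: [-2.09, -2.345, 0.015]
force: [-0.3, -1.4, -2.3]
width: 0.477
gripper_force: 29.7
```

{"op": "arm_command", "data": {"deltas": [0,0,0,0.001,0.001,-0.04,40,0,0,0,0.001,0.001,-0.07,40,0,0,0,0.001,0.001,-0.077,40,0,0,0,0.001,0.001,-0.077,40,0,0,0,0.001,0.001,-0.077,40]}}

```text
clock: 33.3
position: [0.4109, 0.3397, 0.1123]
ee_rot: [2.091, 2.344, 0.003]
force: [0.5, -0.9, -2.4]
width: 0.476
gripper_force: 29.7
```

{"op": "arm_command", "data": {"deltas": [0,0,0,-0.001,-0.001,-0.007,40,0,0,0,-0.001,-0.001,-0.011,40,0,0,0,-0.001,-0.001,-0.011,40,0,0,0,-0.001,-0.001,-0.011,40]}}

```text
clock: 33.7
position: [0.4102, 0.339, 0.1011]
ee_rot: [2.091, 2.344, 0.005]
force: [0.0, 0.0, 6.8]
width: 0.473
gripper_force: 29.8
```

{"op": "arm_command", "data": {"deltas": [0,0,0,0,0,0,50,0,0,0,0,0,0,58,0,0,0,0,0,0,58,0,0,0,0,0,0.02,58,0,0,0,0,0,0.06,58,0,0,0,0,0,0.1,58,0,0,0,0,-0.04,0.14,20,0,0,0,0,-0.08,0.16,0,0,0,0,0,-0.13,0.18,0,0,0,0,0,-0.18,0.2,0,0,0,0,0,-0.2,0.2,0,0,0,0,0,-0.2,0.2,0]}}

```text
clock: 34.9
position: [0.4094, 0.1342, 0.3008]
ee_rot: [2.097, 2.338, 0.002]
force: [-0.4, 1.0, -0.9]
width: 0.157
gripper_force: 0.0
```

Run:
```python
from h import *
i=optics.get_image("side")
W,w=shoot("w7")
o=np.zeros((600,800,3),np.uint8);o[:300,:400]=crop(i,245,150,100,75,4);o[:300,400:]=crop(i,265,225,133,100,3)[:300,:399].copy() if 0 else cv2.resize(i[220:355,230:410],(400,300))
o[300:,:400]=cv2.resize(w,(400,300)); o[300:,400:]=cv2.resize(optics.get_image("scene")[255:390,295:475],(400,300))
cv2.imwrite("pics/c7.png",o)
```

```text
(no output)
```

View pics/c7.png

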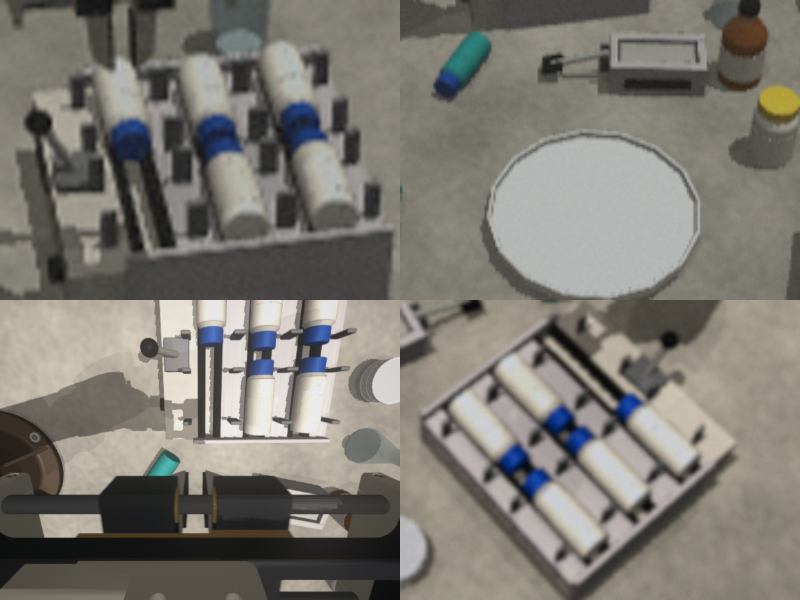

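{"op": "arm_command", "data": {"deltas": [0,0,0,-0.03,0.03,0,0,0,0,0,-0.06,0.06,0,0,0,0,0,-0.09,0.09,0,0,0,0,0,-0.121,0.117,0,0,0,0,0,-0.121,0.117,-0.04,0,0,0,0,-0.121,0.117,-0.08,0,0,0,0,-0.121,0.117,-0.12,0,0,0,0,-0.121,0.117,-0.153,0,0,0,0,-0.121,0.117,-0.153,0,0,0,0,-0.121,0.117,-0.153,0]}}

```text
clock: 36.05
position: [0.2874, 0.2559, 0.1468]
ee_rot: [-2.088, -2.347, 0.003]
force: [0.3, 0.1, 0.7]
width: 0.004
gripper_force: 0.0
```

Now push along the mixer's x towards the rollers.

{"op": "arm_command", "data": {"deltas": [0,0,0,0.015,0.001,0,0,0,0,0,0.03,0.002,0,0,0,0,0,0.045,0.003,0,0,0,0,0,0.06,0.004,0,0,0,0,0,0.068,0.005,0,0,0,0,0,0.072,0.005,0,0,0,0,0,0.072,0.005,0,0]}}

```text
clock: 36.75
position: [0.3608, 0.2601, 0.1468]
ee_rot: [2.092, 2.344, 0.0]
force: [-0.4, 0.5, 0.3]
width: 0.007
gripper_force: 0.0
```

{"op": "arm_command", "data": {"deltas": [0,0,0,0.003,0,0,0,0,0,0,0.006,0.001,0,0,0,0,0,0.008,0.001,0,0,0,0,0,0.008,0.001,0,0]}}

```text
clock: 37.15
position: [0.3681, 0.2613, 0.1466]
ee_rot: [2.09, 2.345, -0.0]
force: [-0.2, -0.4, 0.4]
width: 0.006
gripper_force: 0.2
```

Run:
```python
from h import *
i=optics.get_image("side");s=optics.get_image("scene");w=optics.get_image("wrist")
o=np.zeros((600,800,3),np.uint8);o[:300,:400]=crop(i,235,150,100,75,4);o[:300,400:]=crop(s,350,240,100,75,4)
o[300:,:400]=crop(w,220,140,200,150,2)
cv2.imwrite("pics/c8.png",o)
```

```text
(no output)
```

View pics/c8.png

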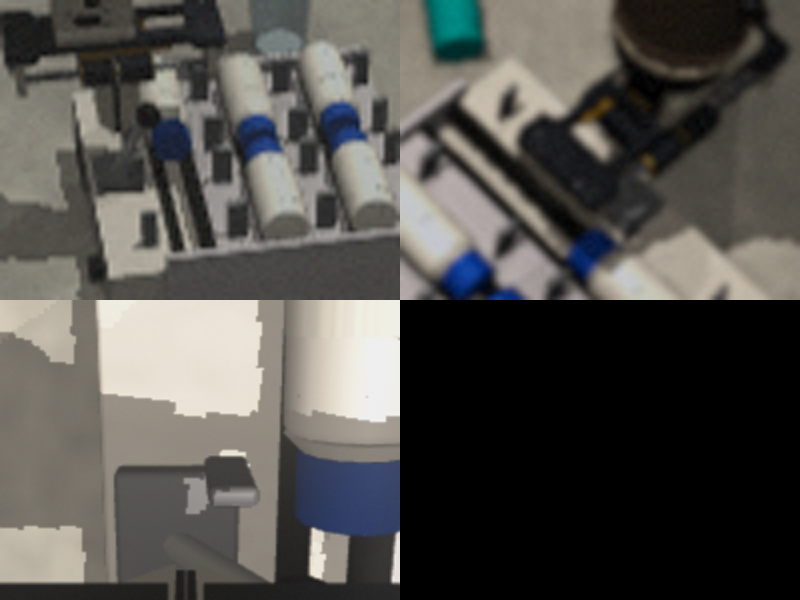

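Lever is pushed over ahead of the fingers, knob at (148,115) in the crop; a bit further until the stop is felt.

{"op": "arm_command", "data": {"deltas": [0,0,0,0.002,0,0,0,0,0,0,0.004,0,0,0,0,0,0,0.006,0.001,0,0,0,0,0,0.006,0.001,0,0]}}

```text
clock: 37.7
position: [0.3697, 0.2615, 0.1461]
ee_rot: [-2.086, -2.344, 0.012]
force: [-17.9, -2.5, 13.1]
width: 0.004
gripper_force: 10.3
```

{"op": "arm_command", "data": {"deltas": [0,0,0,-0.02,-0.002,0,0,0,0,0,-0.05,-0.005,0,0,0,0,0,-0.06,-0.006,0.04,0,0,0,0,-0.06,-0.006,0.09,0,0,0,0,-0.06,-0.006,0.14,0,0,0,0,-0.06,-0.006,0.16,0,0,0,0,-0.06,-0.006,0.16,0,0,0,0,-0.06,-0.006,0.16,0]}}

```text
clock: 38.5
position: [0.3141, 0.2562, 0.3066]
ee_rot: [2.091, 2.345, 0.001]
force: [0.1, -1.0, -0.8]
width: 0.005
gripper_force: 0.0
```

Run:
```python
from h import *
i=optics.get_image("side");s=optics.get_image("scene")
o=np.zeros((300,800,3),np.uint8);o[:300,:400]=crop(i,245,150,100,75,4);o[:300,400:]=cv2.resize(s[255:390,295:475],(400,300))
cv2.imwrite("pics/c9.png",o)
```

```text
(no output)
```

View pics/c9.png

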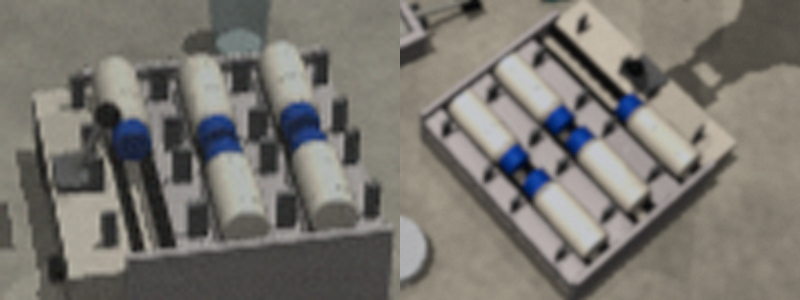

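All five bottles lie in the grooves, and the lever leans to the rollers (knob at (107,115)). I'm handing it in.

```bash
python3 -c "
from cell import arm
print(arm.sign_off())"
```

```text
the job is handed in; nothing more can be done
None
```

The job is done and handed in at about 38 s: I stopped the mixer, laid all five bottles (four from the turntable, one from the warmer) in its grooves, then pushed the lever over to its on stop, and the last pictures show everything in place.

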